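Fit the crank to the washed hand mill and run it two turns

ROBOT

A 7-joint arm with a two-finger parallel gripper is mounted at the origin on the work surface. World frame = base frame: x ahead of the robot, y to its left, z up, the work surface at z = 0. Lengths are in m, angles in rad, forces in N, time in s.
With the tool pointing down it reaches from about 0.425 to 0.925 m from the base axis. Payload 6.8 kg.
Tool frame: the origin (TCP) lies between the finger pads; the fingertips stand 14 mm ahead of it and the grasp point (between the pads) lies 5 mm behind it; z points along the fingers, y is the line along which they close (so a half turn about z gives the same grasp; the last joint's range is limited). The gripper opens to 85 mm and grips with 20 to 120 N. Pads are 22 mm wide; open, the fingers measure 114 mm over their backs; the gripper's body (76 mm by 85 mm) begins 54 mm behind the grasp point. The pads swing forward as they close: fully open they stand 13 mm farther back than shut.
Start: joints at [-1.314, 0.477, 0.022, 1.555, -0.011, 1.109, -0.083], TCP at [0.241, 0.631, 0.245] pointing down, gripper open.
Joint ranges: [-2.96, 2.96], [-0.34, 2.1], [-1.41, 1.46], [0.24, 2.44], [-1.37, 4.51], [0.17, 1.92], [-2.96, 2.96]. Speed limits (rad/s): [2.39, 2.39, 3.14, 3.14, 3.14, 3.14, 3.14].

INTERFACE

Orientations are given as a rotation vector (axis times angle).
In Python, from bench import r, eyes, ticket gives the robot as it stands. The module is installed in compiled form; this text tells all that it offers.
- The arm moves only by the tool arm_command, never from a script. Its argument "plan" is text: rows parted by semicolons, each of 4 numbers parted by spaces: the shift along the tool's x, y, z in m, then the turn about the tool's z in degrees. In form: tx ty tz yaw; .... A call has 1 to 20 rows; each row shifts and turns the commanded pose from where the row before left it, along the tool's axes as they then stand; what a row does not reach is not made up. A row lasts 1/8 s, in which the tool goes at most 62.5 mm and 10.7 degrees, less where a joint would pass 70% of its speed; a pose out of reach is approached as far as the arm can. A call is refused whole if a number of a shift passes 0.0625 or a number of a turn 10.7, either way. A call with a gripper value outside its range is refused whole. "hand" is the closure, from -1 (fully open) to 1 (shut), set as the call begins (left out, the last holds). The fingers move at their own pace and stop on an object; "grip_force" is the grip in N (left out, the last holds). Time passes only in rows, so rows that do not move let the fingers close. It gives the time, the measured TCP pose, the force, the opening and the grip force at its end, in the units of the state.
- r.get_obs(): the state, without advancing time (a new reading comes with each control period).
- eyes.grab_frame(name): name is "scene" or "top" or "wrist"; returns (picture, depth): 420x560x3 uint8, red, green, blue; 420x560 float32, m along the optical axis (not along the pixel's ray), 0 where there is no reading.
- eyes.calibration(name): a dict with "fov_y" (degrees; the focal length in pixels is half the picture's height over the tangent of half this angle, whatever the lens; pixels are square), "cx", "cy" (the principal point, pixels), "origin" and "attitude" of the camera in the world; the wrist camera has in their place "tool_from_camera" (4x4, takes a point from camera to tool coordinates, whose origin is the TCP and whose axes are the flange's). Camera axes: x right, y up, looking along -z (the intrinsics and any distortion apply to the point x, -y, -z); pixel columns grow to the right and rows downward; lengths in m; the calibration is good to about 2 mm. A picture is of the moment at which its call begins: read the wrist's pose just before it. calibration takes no time and is no camera call.
- ticket.hand_in(): hands the job in; it is judged then, once.
The state is a dict: "clock": time; "joints": joint angles; "qvel": joint speeds; "tau": joint torques, N m; "tcp_pos": TCP position; "orientation": TCP orientation; "contact_force": force on the tool from outside, world axes, zero at the start; "moment": the same for the moment, N m; "grip_width": finger opening in m; "gripper_force": force on a finger pad.
Only numpy, scipy, OpenCV 4.12 (cv2) and the standard library are available. Lean on these libraries where they do the work, as an engineer would, in place of code of your own. Each camera call takes 0.05 s, during which the arm holds its last target. There are 200 camera calls.

TASK

The hand mill on the table has just been washed and stands empty: lift the red dust cap off its spindle and stand it upright on the round cork coaster, then push the loose crank fully home on the square spindle and wind it clockwise (seen from above) two full turns, to check that it runs freely. Leave the crank on the spindle and let go of it, never wind the mill backwards, and do not shift or upset the carafe, the flask, the cups, the jar or the pepper pot.

Things in the scene. Friction and masses are not known exactly. Their poses are not given: they have to be found in the camera images.
- mill: Hand mill, fixed by its suction foot: round foot 120 mm in diameter, wooden block 104 x 104 mm, white cylinder 90 mm in diameter, steel top plate 96 mm in diameter, its upper face 134 mm above the table. Origin: centre of its underside. The upright spindle stands on its centre line.
- spindle_seat (a point): Point on the spindle's axis where the crank's underside comes to rest: the upper face of a brass collar (32 mm in diameter, 10 mm high), 144 mm above the table. z up; x and y normal to the flats of the 12 x 12 mm steel shaft, which rises 24 mm above this point (top 4 mm stepped down to 8 mm as a lead-in). Collar and shaft turn together. The dust cap hides it at the start.
- spindle (a joint): Turn of the spindle, rad: 0 at the start, growing when wound clockwise seen from above (6.283 a turn); no stops. About 0.12 N m of steady friction; stays where it is left.
- cap: Red plastic dust cap, 60 g, standing loose over the spindle on the mill's top plate, 5 mm of play all round: an upside-down cup 50 mm in diameter and 40 mm high, inside depth 36 mm, with a grip knob on top 22 mm in diameter and 24 mm high (64 mm high in all). Origin: centre of its open underside, z up through the knob.
- coaster: Round cork coaster, 110 mm in diameter, 6 mm thick, fixed to the table. Origin: centre of its underside.
- crank: Loose 0.23 kg crank lying socket down on the table. Hub 28 x 28 mm, 36 mm high, brass top, flat sides normal to its x and y; square socket underneath 13.5 mm wide, 26 mm deep, bevelled 2 mm, sides along x and y. Steel arm along +x at the bottom, 14 mm wide, 8 mm thick, ending 88 mm from the hub's centre. Origin: centre of the hub's underside, z up. Fits the spindle in any of four quarter turns.
- crank_knob (a point): Centre of the crank's knob, 75 mm from the hub's centre along the arm (+x) and 33 mm above the hub's underside. The round wooden knob is 24 mm in diameter, runs from 12 to 51 mm above the hub's underside and spins freely about its upright axis, so it can be held firmly without turning the hand as the crank goes round. Axes as the crank.
- carafe: Bystander: green glass carafe with wooden stopper, 80 mm in diameter, 220 mm high, origin at the centre of its underside, z up.
- flask: Bystander: aluminium flask with black cap, 76 mm in diameter, 210 mm high, origin at the centre of its underside.
- cup_blue: Bystander: blue cup, 68 mm in diameter at the rim, 60 mm high, close beside the crank's arm; origin at the centre of its underside.
- jam_jar: Bystander: amber jar with brass lid, 58 mm in diameter, 68 mm high, close behind the crank's hub; origin at the centre of its underside.
- cup_white: Bystander: white mug, 68 mm in diameter, 62 mm high, handle on its +y side; origin at the centre of its underside.
- pepper: Bystander: terracotta pepper pot with a white lid, 44 mm in diameter, 68 mm high; origin at the centre of its underside.
Not all that is in view belongs to the job. Of the things like the crank, leave any that is blue, orange or purple; of the rest the smaller one is meant.

How it is judged:
On the way, in this order (a step that is already met when the one before it is completed fails the run):
1. the dust cap stands upright on the coaster, let go (horizontal distance between cap and coaster below 0.035 m and z of cap in the frame of coaster below 0.01 m and angle between cap's own z axis and vertical below 0.12 rad and contact force between the fingers and cap below 0.05 N and linear speed of cap below 0.02 m/s), for 0.2 s.
2. the crank is fully home on the spindle, which is not yet wound (horizontal distance between crank and spindle_seat below 0.004 m and z of crank in the frame of spindle_seat below 0.005 m and angle between crank's own z axis and vertical below 0.12 rad and value of joint spindle below 1 rad), for 0.2 s.
3. the crank, still home, has been wound one full turn (horizontal distance between crank and spindle_seat below 0.004 m and z of crank in the frame of spindle_seat below 0.005 m and angle between crank's own z axis and vertical below 0.12 rad and value of joint spindle above 6.28319 rad), for 0.05 s.
At the end, for the whole second after the job is handed in: Spindle wound clockwise two turns (up to 20 degrees less or 45 more); crank upright and home on it (4 mm sideways, 5 mm in height), released, at rest; cap upright on the coaster within 35 mm of its centre. No bystander moved over 30 mm or tipped (horizontal distance between crank and spindle_seat below 0.004 m and z of crank in the frame of spindle_seat below 0.005 m and angle between each of crank, cap's own z axis and vertical below 0.12 rad and horizontal distance between cap and coaster below 0.035 m and z of cap in the frame of coaster below 0.01 m and value of joint spindle between 12.2164 and 13.3664 rad and linear speed of each of crank, cap below 0.02 m/s and contact force between the fingers and crank below 0.05 N); the robot touches nothing.
It fails at once if the spindle is wound backwards (more than about 30 degrees below its start) (value of joint spindle below -0.5 rad).
It fails at once if carafe or flask shifted by more than 30 mm or tipped (distance of any of carafe, flask from where it was at the start of the episode above 0.03 m or angle between any of carafe, flask's own z axis and vertical above 0.3 rad).
It fails at once if blue cup or jam jar shifted by more than 30 mm or tipped (distance of any of cup_blue, jam_jar from where it was at the start of the episode above 0.03 m or angle between any of cup_blue, jam_jar's own z axis and vertical above 0.3 rad).
It fails at once if white mug or pepper pot shifted by more than 30 mm or tipped (distance of any of cup_white, pepper from where it was at the start of the episode above 0.03 m or angle between any of cup_white, pepper's own z axis and vertical above 0.3 rad).
It also fails if it takes over 72 s, if anything falls off the work surface, if the arm or the gripper's body presses on something with over 40 N, if the wrist force passes 120 N, or if a joint passes its speed limit or range.

## Working session

There is one attempt and no reset: what is moved stays moved. The work goes in short steps, Python scripts to look and compute and a tool call to move; the robot and the scene stay as the last step left them, time stands still between calls to the robot, and variables do not carry over. Pictures are saved under pics/ and viewed, at most 10 in all, crops included, and the job is handed in when it is done.

Besides the shell and the picture viewer there is one more tool, called after "Emit:" as name(argument=value, ...) on one line, values as JSON. arm_command: Moves the arm, as the interface text tells. Its arguments: {"type":"object","properties":{"plan":{"type":"string"},"hand":{"type":"number"},"grip_force":{"type":"number"}},"required":["plan"]}

```bash
mkdir -p pics
cat > h.py <<'E'
import numpy as np, cv2
from scipy.spatial.transform import Rotation as R
from bench import r, eyes, ticket
def grab(n):
    o=r.get_obs(); p,d=eyes.grab_frame(n); c=eyes.calibration(n)
    np.savez(''+n+'.npz',p=p,d=d,pos=o['tcp_pos'],rot=o['orientation']); return p,d,c
def save(f,p): cv2.imwrite('pics/'+f,p[...,::-1])
E
python3 - <<'E'
from h import *
print(r.get_obs())
a,_,c=grab('scene'); b,_,c2=grab('top'); print(c,c2,eyes.calibration('wrist'))
save('s1.png',a);save('t1.png',b)
E
```

```text
{'clock': 0.0, 'joints': array([-1.31408542,  0.47777217,  0.02234396,  1.55646698, -0.01151879,
        1.10931634, -0.0830894 ]), 'qvel': array([ 0.00085474, -0.0004359 ,  0.00140812,  0.00081852,  0.00169517,
       -0.00027589,  0.00024358]), 'tau': array([-7.37065384e-04, -5.96452081e+01,  1.60771105e+00, -2.81202382e+01,
        1.25282840e-02,  9.33377742e-03,  1.09648363e-05]), 'tcp_pos': array([0.2406255 , 0.63003341, 0.24433795]), 'orientation': array([-5.69801607e-01, -3.08926918e+00,  2.86242890e-03]), 'contact_force': array([-0.3701878 ,  0.29360512, -0.49049529]), 'moment': array([0.02178412, 0.05146267, 0.03731131]), 'gripper_force': 0.0, 'grip_width': 0.08546792811469586}
{'fov_y': 47.4017637954521, 'cx': 282.91269514705925, 'cy': 211.33349674187562, 'origin': array([1.13951325, 0.66247503, 1.00192093]), 'attitude': array([0.42494084, 0.94969539, 2.19445673])} {'fov_y': 44.848694059580566, 'cx': 267.1365762720386, 'cy': 207.93491858468437, 'origin': array([0.20866983, 0.01637443, 1.54299607]), 'attitude': array([ 0.11014214, -0.13291017, -1.55012359])} {'fov_y': 61.3721057561684, 'cx': 276.8920159120915, 'cy': 205.37817062647784, 'tool_from_camera': array([[ 8.94745158e-04,  9.63427595e-01,  2.67967289e-01,
         6.67291948e-02],
       [ 9.99999459e-01, -1.00410737e-03,  2.71078146e-04,
         5.66367574e-04],
       [ 5.30232097e-04,  2.67966902e-01, -9.63427973e-01,
        -1.29519590e-01],
       [ 0.00000000e+00,  0.00000000e+00,  0.00000000e+00,
         1.00000000e+00]])}
```

View pics/s1.png

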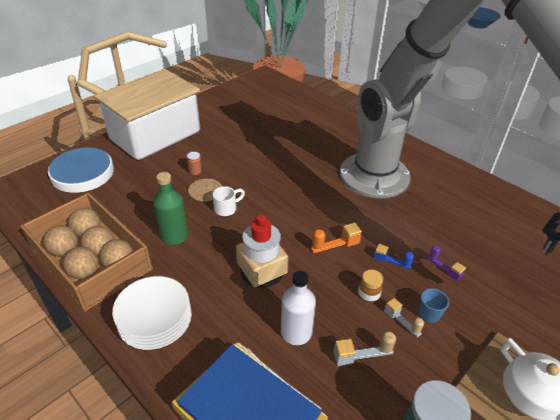

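View pics/t1.png

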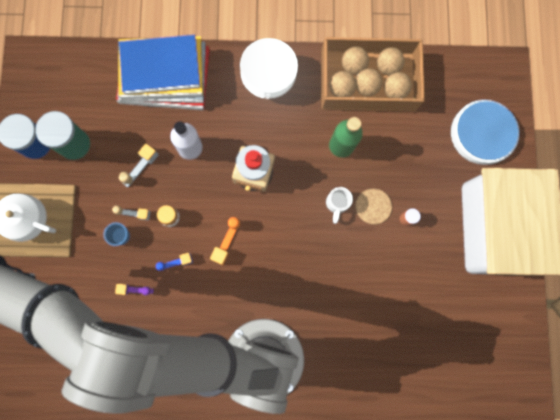

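The top view shows five crank-like things: orange (228,240), blue (172,262), purple (133,290), a large steel one (hub 148,152, knob 125,178) and a small steel one (hub 142,214, knob 117,210). Orange, blue and purple are excluded and the smaller steel one is meant. It sits between the jar (167,216) and the blue cup (116,235). The cap is at (253,160), coaster at (374,206), mug at (340,202) and pepper pot at (411,216).

```bash
cat >> h.py <<'E'
def cloud(n):
    z=np.load(''+n+'.npz'); p,d=z['p'],z['d']; c=eyes.calibration(n)
    f=p.shape[0]/2/np.tan(np.radians(c['fov_y'])/2)
    v,u=np.mgrid[:p.shape[0],:p.shape[1]]
    q=np.stack([(u-c['cx'])/f*d,-(v-c['cy'])/f*d,-d],-1)
    if n=='wrist':
        T=c['tool_from_camera']; q=q@T[:3,:3].T+T[:3,3]; M=R.from_rotvec(z['rot']).as_matrix(); o=z['pos']
    else: M=R.from_rotvec(c['attitude']).as_matrix(); o=c['origin']
    W=q@M.T+o; W[d==0]=np.nan; return p,W
def circ(P):
    A=np.c_[2*P[:,:2],np.ones(len(P))]; s=np.linalg.lstsq(A,(P[:,:2]**2).sum(1),rcond=None)[0]
    return s[:2],np.sqrt(s[2]+s[0]**2+s[1]**2)
E
python3 - <<'E'
from h import *
np.set_printoptions(precision=4,suppress=True)
p,W=cloud('top')
for n,(u,v) in dict(cap=(254,158),coaster=(374,206),hub=(142,214),knob=(117,210),arm=(130,212),mug=(340,195),pepper=(413,216),jar=(168,215),cup=(116,233),carafe=(355,124),flask=(180,128),table=(300,250),bighub=(148,152),bigknob=(125,178)).items(): print(n,W[v,u])
s=p[185:255,90:200]; save('c1.png',np.hstack([cv2.resize(s,None,fx=5,fy=5,interpolation=cv2.INTER_CUBIC)]))
E
```

```text
cap [0.5557 0.0364 0.1982]
coaster [ 0.4629 -0.3341 -0.0036]
hub [0.4195 0.3692 0.035 ]
knob [0.4282 0.4403 0.0487]
arm [0.4291 0.4129 0.0053]
mug [ 0.4934 -0.2274  0.0071]
pepper [ 0.4227 -0.431   0.073 ]
jar [0.4131 0.2855 0.0695]
cup [0.3638 0.45   0.0097]
carafe [ 0.6499 -0.2354  0.2209]
flask [0.6331 0.2388 0.2072]
table [ 0.3225 -0.1055  0.0054]
bighub [0.6058 0.3576 0.051 ]
bigknob [0.5211 0.4172 0.0679]
```

View pics/c1.png

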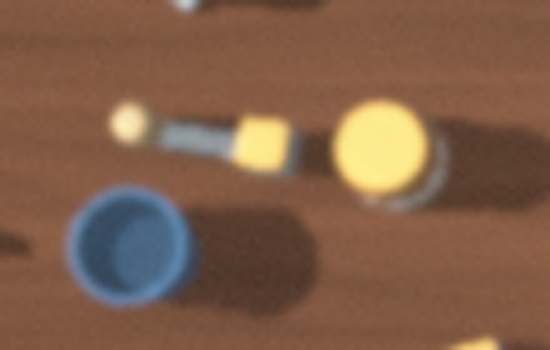

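The crop shows the small steel crank: square brass hub at (265,145) in the crop, arm, pale wooden knob at (130,122), jar right of the hub and blue cup below the knob. Heights of 35 mm (hub) and 49 mm (knob) match the description. The large steel crank reads 51/68 mm, so it is the wrong one.

```bash
cat >> h.py <<'E'
np.set_printoptions(precision=4,suppress=True)
def to(x,y,z,ydir=None):
    "tool-frame shift to world point; ydir: wanted world angle (deg) of tool y (mod 180)"
    o=r.get_obs(); M=R.from_rotvec(o['orientation']).as_matrix(); yd=np.degrees(np.arctan2(M[1,1],M[0,1]))
    s=M.T@(np.array([x,y,z])-o['tcp_pos']); t=None
    if ydir is not None: t=-((ydir-yd+90)%180-90)   # tool z is down
    print('t',o['clock'],'tcp',o['tcp_pos'],'ydir',yd,'q',o['joints'],'\n shift',s,'yaw',t,'w',o['grip_width'],'F',o['contact_force'])
E
python3 - <<'E'
from h import *
for n in ('top','scene'):
    p,W=cloud(n); P=p.astype(int)
    red=(P[...,0]>150)&(P[...,1]<50)&(P[...,2]<50)
    for name,c,rr,zl,zh,m in [('capknob',(.55,.036),.06,.19,.21,red),('caprim',(.55,.036),.06,.168,.182,red),('plate',(.55,.036),.07,.129,.14,~red),('mug',(.48,-.245),.05,.055,.075,None),('pepper',(.42,-.43),.05,.062,.08,None),('coaster',(.463,-.334),.075,.0,.02,(P[...,0]>125)),('jar',(.413,.2855),.04,.06,.08,None),('cup',(.365,.45),.045,.052,.07,None),('hub',(.4195,.369),.03,.028,.042,None),('knob',(.428,.44),.025,.044,.058,None),('carafe',(.65,-.235),.06,.2,.25,None)]:
        k=(np.hypot(W[...,0]-c[0],W[...,1]-c[1])<rr)&(W[...,2]>zl)&(W[...,2]<zh)
        if m is not None:k&=m
        q=W[k]
        if len(q)>5:
            h=q.max(0)-q.min(0); (cc,rad),sz=cv2.minEnclosingCircle(q[:,:2].astype(np.float32)),0
            print(n,name,len(q),q.mean(0),'mid',(q.max(0)+q.min(0))/2,'ext',h,'mec',np.array(cc),rad)
to(.51,.12,.30,-20)
E
```

```text
top plate 526 [0.5597 0.0408 0.1341] mid [0.5633 0.04   0.1344] ext [0.0948 0.0914 0.0109] mec [0.5634 0.0397] 0.048185765743255615
top mug 74 [ 0.4782 -0.2324  0.0607] mid [ 0.4744 -0.2255  0.0627] ext [0.067  0.0539 0.0153] mec [ 0.4745 -0.2202] 0.0340861938893795
top pepper 151 [ 0.4256 -0.4311  0.0677] mid [ 0.4249 -0.4317  0.0686] ext [0.0393 0.0405 0.0131] mec [ 0.4243 -0.432 ] 0.021700840443372726
top coaster 1205 [ 0.4619 -0.3342  0.005 ] mid [ 0.4637 -0.3337  0.0083] ext [0.147  0.1451 0.0166] mec [ 0.4629 -0.3339] 0.07485536485910416
top jar 242 [0.4173 0.2912 0.0678] mid [0.4177 0.2908 0.0682] ext [0.0513 0.0497 0.0159] mec [0.4177 0.2917] 0.026319533586502075
top cup 110 [0.3623 0.4444 0.0588] mid [0.3588 0.4383 0.0602] ext [0.0654 0.0664 0.0158] mec [0.3584 0.438 ] 0.03369458019733429
top hub 91 [0.4227 0.3676 0.0354] mid [0.4224 0.3669 0.0357] ext [0.0304 0.0294 0.0111] mec [0.4227 0.3681] 0.01874370686709881
top knob 44 [0.4318 0.4419 0.0497] mid [0.4324 0.4424 0.0504] ext [0.0222 0.0211 0.0121] mec [0.432 0.442] 0.011601068079471588
top carafe 149 [ 0.6523 -0.2326  0.
[... 1122 characters left out ...]
.0585] ext [0.0681 0.0657 0.0129] mec [0.3587 0.4399] 0.03487590700387955
scene hub 135 [0.4258 0.3705 0.0362] mid [0.4235 0.3691 0.0348] ext [0.0335 0.0304 0.0135] mec [0.4238 0.3706] 0.018828226253390312
scene knob 72 [0.4357 0.4444 0.0506] mid [0.4334 0.4439 0.0505] ext [0.022  0.0227 0.0124] mec [0.434  0.4445] 0.01222665049135685
scene carafe 170 [ 0.6564 -0.2279  0.2169] mid [ 0.6534 -0.2319  0.2134] ext [0.0379 0.0423 0.0267] mec [ 0.6558 -0.2319] 0.021351873874664307
t 0.1 tcp [0.2406 0.6301 0.2444] ydir 69.10077055853685 q [-1.3141  0.4777  0.0223  1.5563 -0.0115  1.1093 -0.0831] 
 shift [-0.4336 -0.3806 -0.0549] yaw 89.10077055853685 w 0.0852691201041568 F [-0.0283 -0.2636  0.1437]
```

Emit:
arm_command(plan="-0.03 -0.026 -0.004 0; -0.03 -0.026 -0.004 0; -0.03 -0.026 -0.004 0; -0.03 -0.026 -0.004 0; -0.03 -0.026 -0.004 0; -0.03 -0.026 -0.004 0; -0.03 -0.026 -0.004 0; -0.03 -0.026 -0.004 0; -0.03 -0.026 -0.004 0; -0.03 -0.026 -0.004 0; -0.03 -0.026 -0.004 0; -0.03 -0.026 -0.004 0; -0.03 -0.026 -0.004 0; -0.03 -0.026 -0.004 0; -0.03 -0.026 0 0; -0.03 -0.026 0 0; 0 0 0 0; 0 0 0 0", hand=-1)

```text
clock: 2.35
tcp_pos: [0.5404, 0.0713, 0.3009]
orientation: [-0.569, -3.089, -0.0]
contact_force: [-0.4, 0.6, -0.4]
grip_width: 0.0855
gripper_force: 0.0
```

Run:
```python
from h import *
to(.563,.041,.196,-14)
p,_,_=grab('wrist'); save('w1.png',p)
p,W=cloud('wrist');P=p.astype(int)
red=(P[...,0]>110)&(P[...,1]<70)&(P[...,2]<70)
for zl,zh in((.193,.203),(.168,.182)):
    q=W[red&(W[...,2]>zl)&(W[...,2]<zh)]; print(len(q),q.mean(0),cv2.minEnclosingCircle(q[:,:2].astype(np.float32)))
```

```text
t 2.35 tcp [0.5404 0.0713 0.3009] ydir 69.11249385904159 q [-0.5387  0.2138  0.3473  1.8191 -0.0807  1.1232  1.0426] 
 shift [-0.032  -0.0202  0.1049] yaw 83.11249385904159 w 0.0855270781168069 F [-0.4237  0.6287 -0.3602]
729 [0.5619 0.04   0.1987] ((0.5628522634506226, 0.03949428349733353), 0.011125685647130013)
2210 [0.5586 0.0423 0.1749] ((0.5625997185707092, 0.03963642567396164), 0.024795157834887505)
```

Emit:
arm_command(plan="0 0 0 10.4; 0 0 0 10.4; 0 0 0 10.4; 0 0 0 10.4; 0 0 0 10.4; 0 0 0 10.4; 0 0 0 10.4; 0 0 0 10.3; -0.0125 0.0145 0.01 0; -0.0125 0.0145 0.02 0; 0 0 0.02 0; 0 0 0.02 0; 0 0 0 0; 0 0 0 0", hand=-0.4)

```text
clock: 4.15
tcp_pos: [0.5631, 0.0403, 0.232]
orientation: [2.474, 1.936, 0.001]
contact_force: [-1.2, 0.5, 0.3]
grip_width: 0.0599
gripper_force: 0.0
```

Run:
```python
from h import *
to(.5628,.0395,.192,-14)
```

```text
t 4.15 tcp [0.5631 0.0403 0.232 ] ydir -13.930692334247068 q [-0.6199  0.3394  0.5517  1.8676 -0.2105  0.9914 -0.2209] 
 shift [-0.0009 -0.0002  0.04  ] yaw 0.06930766575293035 w 0.05985657454925121 F [-1.186   0.4711  0.3311]
```

Emit:
arm_command(plan="-0.001 0 0.01 0; 0 0 0.01 0; 0 0 0.01 0; 0 0 0.01 0; 0 0 0 0; 0 0 0 0")

```text
clock: 4.9
tcp_pos: [0.5628, 0.0384, 0.1914]
orientation: [2.476, 1.934, 0.0]
contact_force: [0.1, 0.1, -0.4]
grip_width: 0.0598
gripper_force: 0.0
```

Emit:
arm_command(plan="0 0 0 0; 0 0 0 0; 0 0 0 0; 0 0 0 0; 0 0 0 0; 0 0 0 0", hand=1, grip_force=25)

```text
clock: 5.65
tcp_pos: [0.5628, 0.0385, 0.1916]
orientation: [2.476, 1.934, 0.001]
contact_force: [-1.6, -0.3, 3.9]
grip_width: 0.0209
gripper_force: 24.6
```

Emit:
arm_command(plan="0 0 -0.01 0; 0 0 -0.02 0; 0 0 -0.02 0; 0 0 -0.03 0; 0 0 0 0; 0 0 0 0")

```text
clock: 6.4
tcp_pos: [0.5622, 0.0385, 0.2708]
orientation: [-2.475, -1.934, 0.001]
contact_force: [-0.2, -0.8, -1.3]
grip_width: 0.0208
gripper_force: 24.7
```

Run:
```python
from h import *
to(.4629,-.3339,.25,-14)
p,_,_=grab('wrist'); save('w2.png',p)
p,W=cloud('wrist');P=p.astype(int)
k=(np.hypot(W[...,0]-.5628,W[...,1]-.0395)<.03); print(W[k].max(0))
```

```text
t 6.4 tcp [0.5622 0.0385 0.2708] ydir -13.993284611789747 q [-0.637   0.2956  0.569   1.8265 -0.1798  1.0716 -0.2453] 
 shift [-0.3854 -0.0063  0.0209] yaw 0.0067153882102530815 w 0.020849020136193226 F [-0.1509 -0.7585 -1.2901]
[0.5928 0.0694 0.3565]
```

View pics/w2.png

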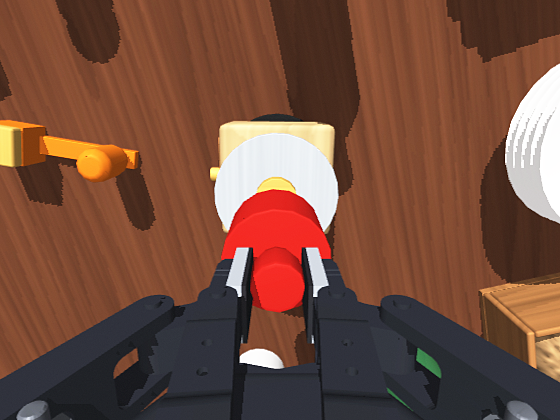

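Wrist view: the cap hangs level between the pads, knob at (278,280). The bare collar shows at (275,185) on the plate, with the mill block below it.

Emit:
arm_command(plan="-0.0275 -0.0005 0 0; -0.0275 -0.0005 0 0; -0.0275 -0.0005 0 0; -0.0275 -0.0005 0 0; -0.0275 -0.0005 0 0; -0.0275 -0.0005 0 0; -0.0275 -0.0005 0 0; -0.0275 -0.0005 0 0; -0.0275 -0.0005 0 0; -0.0275 -0.0005 0 0; -0.0275 -0.0005 0 0; -0.0275 -0.0005 0 0; -0.0275 0 0.01 0; -0.0275 0 0.02 0; 0 0 0.03 0; 0 0 0.03 0; 0 0 0.03 0; 0 0 0 0; 0 0 0 0")

```text
clock: 8.82
tcp_pos: [0.4638, -0.334, 0.1518]
orientation: [2.476, 1.933, -0.0]
contact_force: [-0.5, -0.6, -0.1]
grip_width: 0.0205
gripper_force: 24.7
```

Run:
```python
from h import *
to(.4629,-.3339,.0645,-14)
```

```text
t 8.825 tcp [ 0.4638 -0.334   0.1518] ydir -14.0203176890969 q [ 0.0319  0.4822  0.6353  1.926  -0.3737  0.8522  0.6183] 
 shift [-0.0001 -0.0009  0.0873] yaw -0.020317689096899016 w 0.02052473174999839 F [-0.5017 -0.6129 -0.1456]
```

Emit:
arm_command(plan="0 -0.001 0.02 0; 0 0 0.02 0; 0 0 0.02 0; 0 0 0.015 0; 0 0 0.007 0; 0 0 0.0045 0; 0 0 0 0; 0 0 0 0")

```text
clock: 9.82
tcp_pos: [0.463, -0.3336, 0.0652]
orientation: [2.475, 1.934, 0.001]
contact_force: [-0.3, -0.0, -0.1]
grip_width: 0.0207
gripper_force: 24.7
```

Emit:
arm_command(plan="0 0 0 0; 0 0 0 0; 0 0 0 0; 0 0 0 0", hand=-0.1)

```text
clock: 10.32
tcp_pos: [0.4627, -0.3334, 0.0648]
orientation: [2.476, 1.934, 0.0]
contact_force: [-0.0, 0.8, -0.3]
grip_width: 0.0471
gripper_force: 0.0
```

Emit:
arm_command(plan="0 0 -0.02 0; 0 0 -0.03 0; 0 0 -0.04 0; 0 0 -0.05 0; 0 0 -0.05 0; 0.02 0 -0.01 0; 0 0 0 0")

```text
clock: 11.2
tcp_pos: [0.4685, -0.3131, 0.2666]
orientation: [2.472, 1.936, 0.004]
contact_force: [0.4, 0.3, -0.2]
grip_width: 0.047
gripper_force: 0.0
```

Run:
```python
from h import *
to(.44,.38,.25,-7)
p,_,_=grab('wrist'); save('w3.png',p)
p,W=cloud('wrist');P=p.astype(int)
red=(P[...,0]>110)&(P[...,1]<70)&(P[...,2]<70)
for zl,zh in((.062,.078),(.037,.053)):
    q=W[red&(W[...,2]>zl)&(W[...,2]<zh)]; print(len(q),q.mean(0),cv2.minEnclosingCircle(q[:,:2].astype(np.float32)))
```

```text
t 11.2 tcp [ 0.4685 -0.3131  0.2666] ydir -13.872343738249908 q [-0.0952  0.3237  0.7247  1.8403 -0.2455  1.0656  0.4811] 
 shift [ 0.6661 -0.1939  0.0166] yaw -6.87234373824991 w 0.04701021931707825 F [ 0.444   0.335  -0.1685]
414 [ 0.4633 -0.3315  0.0705] ((0.462912380695343, -0.3321582078933716), 0.010854139924049377)
1366 [ 0.4642 -0.3297  0.0468] ((0.4573216438293457, -0.37028589844703674), 0.0631771981716156)
```

Emit:
arm_command(plan="0.028 -0.001 -0.002 0; 0.028 -0.001 -0.002 0; 0.028 -0.001 -0.002 0; 0.028 -0.001 -0.002 0; 0.028 -0.001 -0.002 0; 0.028 -0.001 -0.002 0; 0.028 -0.001 -0.002 0; 0.028 -0.001 -0.002 0; 0.028 -0.001 -0.002 0; 0.028 -0.001 -0.002 0; 0.028 -0.001 -0.002 0; 0.028 -0.001 -0.002 0; 0.014 -0.001 0 0; 0 0 0 0; 0 0 0 0")

```text
clock: 13.12
tcp_pos: [0.5393, 0.0271, 0.2885]
orientation: [2.477, 1.932, -0.002]
contact_force: [0.5, 0.2, -1.1]
grip_width: 0.0466
gripper_force: 0.0
```

Run:
```python
from h import *
to(.43,.40,.25,-7)
p,_,_=grab('wrist')
p,W=cloud('wrist')
c=np.array([.5625,.0395])
D=np.hypot(W[...,0]-c[0],W[...,1]-c[1])
for zl,zh,rr in((.160,.172,.012),(.139,.149,.022),(.128,.1385,.055),(.07,.1,.08)):
    k=(D<rr)&(W[...,2]>zl)&(W[...,2]<zh); q=W[k]
    if len(q)>5: print(zl,len(q),q.mean(0),cv2.minEnclosingCircle(q[:,:2].astype(np.float32)),cv2.minAreaRect(q[:,:2].astype(np.float32)))
k=(D<.02)&(W[...,2]>.14); v,u=np.where(k); print(u.min(),u.max(),v.min(),v.max())
s=p[max(v.min()-60,0):v.max()+60,u.min()-60:u.max()+60]; save('c2.png',cv2.resize(s,None,fx=4,fy=4,interpolation=cv2.INTER_CUBIC)[:600,:800]); print(s.shape)
```

```text
t 13.125 tcp [0.5393 0.0271 0.2885] ydir -14.112984528907756 q [-0.6609  0.2322  0.5916  1.858  -0.1441  1.0947 -0.2617] 
 shift [ 0.335  -0.1969  0.0383] yaw -7.112984528907759 w 0.046611695848543105 F [ 0.4708  0.2003 -1.0643]
0.16 288 [0.5627 0.0413 0.1672] ((0.5627515316009521, 0.0405452661216259), 0.008309869095683098) ((0.5627018213272095, 0.040675804018974304), (0.011879535391926765, 0.011787962168455124), 76.62806701660156)
0.139 925 [0.5626 0.0422 0.1448] ((0.5626304149627686, 0.04027843847870827), 0.01610470749437809) ((0.5626270771026611, 0.040799789130687714), (0.030400870367884636, 0.03140848129987717), 75.86724090576172)
0.128 9533 [0.5631 0.0424 0.135 ] ((0.5626434683799744, 0.04027406498789787), 0.048078570514917374) ((0.5625892877578735, 0.039996881037950516), (0.09515520185232162, 0.09501717239618301), 75.92256164550781)
0.07 1906 [0.5618 0.0738 0.0818] ((0.5626746416091919, 0.040842194110155106), 0.07044577598571777) ((0.5626623630523682, 0.04074928164482117), (0.10320236533880234, 0.10371185094118118), 74.99747467041016)
274 423 152 419
(328, 269, 3)
```

View pics/c2.png

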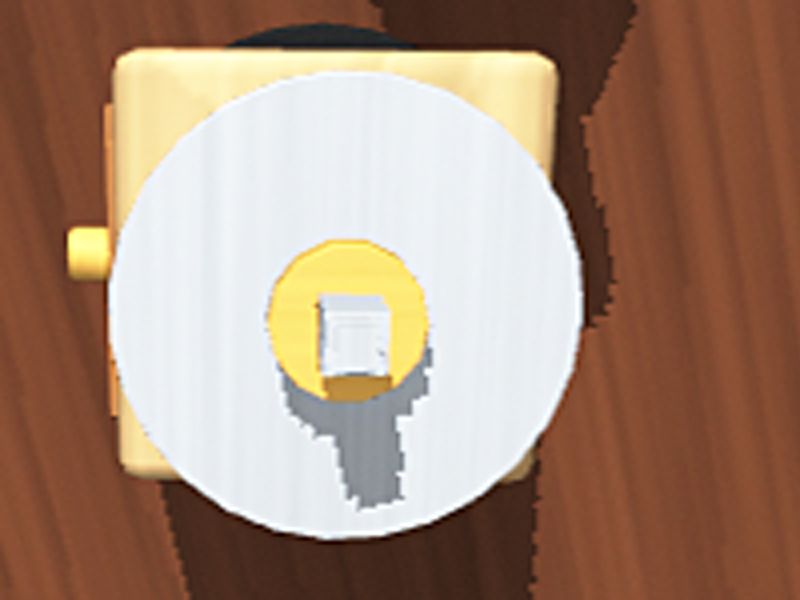

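Enlarged crop: the square shaft (355,335 in the crop) stands on the brass collar, its flats parallel to the block's edges, and so to the tool's axes (about -14°). Plate and collar circles agree on axis (0.5627, 0.0405).

Emit:
arm_command(plan="0.025 -0.016 0.002 0; 0.025 -0.016 0.002 0; 0.025 -0.016 0.002 0; 0.025 -0.016 0.002 0; 0.025 -0.016 0.002 0; 0.025 -0.016 0.002 0; 0.025 -0.016 0.002 0; 0.025 -0.016 0.002 0; 0.025 -0.016 0.002 0; 0.025 -0.016 0.002 0; 0.025 -0.016 0.002 0; 0.025 -0.013 0.002 0; 0 0 0 -7; 0 0 0 0; 0 0 0 0")

```text
clock: 15.05
tcp_pos: [0.4295, 0.3645, 0.2649]
orientation: [2.357, 2.077, 0.0]
contact_force: [0.5, 0.1, -0.4]
grip_width: 0.0474
gripper_force: 0.0
```

Run:
```python
from h import *
p,_,_=grab('wrist'); save('w4.png',p)
p,W=cloud('wrist')
def near(c,rr,zl,zh):
    k=(np.hypot(W[...,0]-c[0],W[...,1]-c[1])<rr)&(W[...,2]>zl)&(W[...,2]<zh); return W[k]
q=near((.423,.369),.028,.031,.041); b=cv2.minAreaRect(q[:,:2].astype(np.float32)); print('hub',len(q),q.mean(0),b)
q=near((.433,.443),.02,.047,.055); k=cv2.minEnclosingCircle(q[:,:2].astype(np.float32)); print('knob',len(q),k)
v=np.array(k[0])-b[0]; print(np.hypot(*v),np.degrees(np.arctan2(v[1],v[0])))
to(*b[0],.06,-7)
```

```text
hub 748 [0.4225 0.3699 0.0368] ((0.42228683829307556, 0.36929696798324585), (0.028130605816841125, 0.026855340227484703), 82.58880615234375)
knob 463 ((0.4318593442440033, 0.44378283619880676), 0.011518673039972782)
0.07509845160858149 82.67680826234461
t 15.1 tcp [0.4294 0.3647 0.2649] ydir -7.19885526720194 q [-1.1176  0.282   0.372   1.825  -0.1163  1.0557 -0.8272] 
 shift [ 0.0037 -0.0076  0.2049] yaw -0.19885526720193525 w 0.046750620017287046 F [ 0.3363  0.1255 -0.9497]
```

View pics/w4.png

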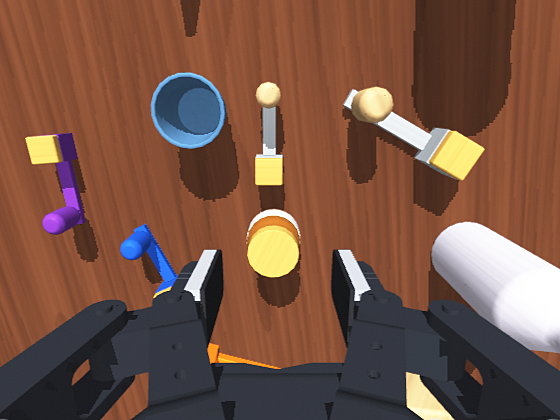

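Wrist view: small crank straight ahead, hub at (268,170), knob at (268,95). The blue cup (188,110) and the jar (273,245) are both clear of the finger paths on either side of the hub. Hub to knob measures 75.1 mm, as given.

Emit:
arm_command(plan="0.002 -0.004 0.03 0; 0.002 -0.0036 0.04 0; 0 0 0.04 0; 0 0 0.04 0; 0 0 0.04 0; 0 0 0.02 0; 0 0 0 0; 0 0 0 0")

```text
clock: 16.1
tcp_pos: [0.4226, 0.3707, 0.0558]
orientation: [2.354, 2.08, 0.002]
contact_force: [0.2, 0.2, 0.2]
grip_width: 0.0467
gripper_force: 0.0
```

Run:
```python
from h import *
to(.4223,.3693,.02,-7.3)
```

```text
t 16.1 tcp [0.4226 0.3707 0.0558] ydir -7.0651854697105945 q [-1.0454  0.5601  0.2773  1.984  -0.2497  0.6283 -0.7288] 
 shift [-0.0015 -0.0001  0.0358] yaw 0.23481453028941246 w 0.04672981873374987 F [0.1889 0.2487 0.2455]
```

Emit:
arm_command(plan="-0.0015 0 0.015 0; 0 0 0.012 0; 0 0 0.009 0; 0 0 0 0; 0 0 0 0")

```text
clock: 16.73
tcp_pos: [0.4217, 0.3691, 0.0189]
orientation: [2.353, 2.082, 0.0]
contact_force: [-1.0, 0.1, -0.6]
grip_width: 0.0471
gripper_force: 0.0
```

Emit:
arm_command(plan="0 0 0 0; 0 0 0 0; 0 0 0 0; 0 0 0 0; 0 0 0 0", hand=1, grip_force=60)

```text
clock: 17.35
tcp_pos: [0.4219, 0.3692, 0.0193]
orientation: [-2.353, -2.081, -0.001]
contact_force: [-0.5, -1.0, 6.6]
grip_width: 0.0273
gripper_force: 59.9
```

Emit:
arm_command(plan="0 0 -0.01 0; 0 0 -0.02 0; 0 0 -0.03 0; 0 0 -0.04 0; 0 0 -0.04 0; 0 0 -0.05 0; 0 0 -0.04 0; 0 0 -0.01 0; 0 0 0 0; 0 0 0 0")

```text
clock: 18.6
tcp_pos: [0.4206, 0.3682, 0.2569]
orientation: [2.352, 2.082, -0.005]
contact_force: [-0.8, 0.1, -3.5]
grip_width: 0.0274
gripper_force: 59.4
```

Run:
```python
from h import *
to(.5627,.0405,.25,-14)
p,_,_=grab('wrist'); save('w5.png',p)
p,W=cloud('wrist'); o=r.get_obs(); M=R.from_rotvec(o['orientation']).as_matrix()
T=(W-o['tcp_pos'])@M
P=p.astype(int)
# knob points in tool frame near (0.075,0,?) and hub top
k=(abs(T[...,0]-.075)<.02)&(abs(T[...,1])<.02)&(abs(T[...,2])<.05); q=T[k]; print(len(q),q[:,2].min())
t=q[q[:,2]<q[:,2].min()+.005]; print('knob tool',cv2.minEnclosingCircle(t[:,:2].astype(np.float32)),np.median(t[:,2]))
k=(abs(T[...,0])<.016)&(abs(T[...,1])<.012)&(abs(T[...,2])<.04)&(P[...,0]>150)&(P[...,2]<140); q=T[k]; print('hub',len(q),q.mean(0),q.min(0),q.max(0))
# plane fit of hub top
if len(q)>20: print(np.linalg.lstsq(np.c_[q[:,:2],np.ones(len(q))],q[:,2],rcond=None)[0])
```

```text
t 18.6 tcp [0.4206 0.3682 0.2569] ydir -6.992994434135178 q [-1.1392  0.2851  0.3787  1.8418 -0.1205  1.0406 -0.835 ] 
 shift [-0.308   0.1809  0.0074] yaw 7.007005565864816 w 0.02735256683917985 F [-0.8047  0.1272 -3.514 ]
6708 -0.034667874155743
knob tool ((0.07534755021333694, 0.0005973658408038318), 0.010889128781855106) -0.03194798864030454
hub 5085 [ 0.003   0.     -0.0171] [-0.0133 -0.012  -0.0197] [ 0.0153  0.012  -0.0079]
[ 0.0896 -0.0013 -0.0173]
```

View pics/w5.png

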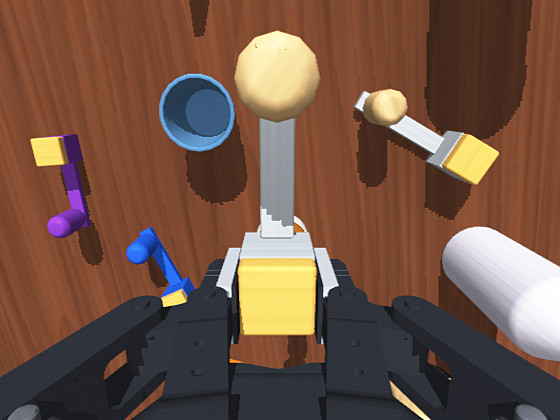

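Wrist view: hub gripped squarely (277,297), arm straight ahead, knob at (277,75). Knob-top height in the tool frame (-32 mm) matches a level crank with no slip. Next, over the spindle.

Emit:
arm_command(plan="-0.022 0.013 0 0; -0.022 0.013 0 0; -0.022 0.013 0 0; -0.022 0.013 0 0; -0.022 0.013 0 0; -0.022 0.013 0 0; -0.022 0.013 0 0; -0.022 0.013 0 0; -0.022 0.013 0 0; -0.022 0.013 0 0; -0.022 0.013 0 0; -0.022 0.013 0 0; -0.022 0.013 0 0; -0.022 0.012 0 0; 0 0 0.01 7; 0 0 0.02 0; 0 0 0.02 0; 0 0 0 0; 0 0 0 0")

```text
clock: 21.02
tcp_pos: [0.5638, 0.0411, 0.2088]
orientation: [2.476, 1.934, -0.001]
contact_force: [-0.4, 0.6, -2.4]
grip_width: 0.027
gripper_force: 59.3
```

Run:
```python
from h import *
to(.5625,.0402,.185,-14)
```

```text
t 21.025 tcp [0.5638 0.0411 0.2088] ydir -14.014204889080563 q [-0.6142  0.3704  0.5475  1.8882 -0.2339  0.9467 -0.2036] 
 shift [-0.0012 -0.001   0.0238] yaw -0.014204889080559724 w 0.02700006684128524 F [-0.4475  0.643  -2.3608]
```

Emit:
arm_command(plan="-0.001 -0.001 0.01 0; 0 0 0.009 0; 0 0 0 0; 0 0 0 0; 0 0 0 0")

```text
clock: 21.65
tcp_pos: [0.5627, 0.0405, 0.1901]
orientation: [2.475, 1.934, 0.001]
contact_force: [-0.3, -0.3, -3.6]
grip_width: 0.0273
gripper_force: 59.4
```

Run:
```python
from h import *
to(.5625,.0402,.1633,-14)
```

```text
t 21.65 tcp [0.5627 0.0405 0.1901] ydir -14.004035678156871 q [-0.6036  0.3918  0.5374  1.9082 -0.2509  0.9072 -0.1882] 
 shift [-0.0003 -0.0002  0.0268] yaw -0.0040356781568675615 w 0.027270245742920408 F [-0.3215 -0.256  -3.6039]
```

Emit:
arm_command(plan="0 0 0.004 0; 0 0 0.004 0; 0 0 0.004 0; 0 0 0 0")

```text
clock: 22.15
tcp_pos: [0.5622, 0.0405, 0.1773]
orientation: [-2.475, -1.934, 0.001]
contact_force: [0.3, 0.5, -2.0]
grip_width: 0.0272
gripper_force: 59.4
```

Emit:
arm_command(plan="0 0 0.004 0; 0 0 0.004 0; 0 0 0.004 0; 0 0 0.002 0; 0 0 0 0; 0 0 0 0")

```text
clock: 22.9
tcp_pos: [0.5626, 0.0405, 0.1639]
orientation: [2.476, 1.934, 0.0]
contact_force: [-0.3, -0.5, -2.7]
grip_width: 0.0272
gripper_force: 59.6
```

Nearly seated at about 0.6 mm. I'll press a little, release, then lift.

Emit:
arm_command(plan="0 0 0.001 0; 0 0 0.001 0; 0 0 0 0; 0 0 0 0")

```text
clock: 23.4
tcp_pos: [0.5626, 0.0405, 0.1632]
orientation: [-2.475, -1.933, -0.001]
contact_force: [-5.0, 0.0, 11.3]
grip_width: 0.0274
gripper_force: 61.4
```

Emit:
arm_command(plan="0 0 0 0; 0 0 0 0; 0 0 0 0; 0 0 0 0", hand=-0.2)

```text
clock: 23.9
tcp_pos: [0.5625, 0.0405, 0.1617]
orientation: [2.476, 1.934, -0.0]
contact_force: [0.3, 0.2, -1.4]
grip_width: 0.0515
gripper_force: 0.0
```

Emit:
arm_command(plan="0 0 -0.01 0; 0 0 -0.02 0; 0 0 -0.03 0; 0 0 -0.03 0; 0 0 -0.01 0; 0 0 0 0; 0 0 0 0")

```text
clock: 24.78
tcp_pos: [0.5618, 0.0405, 0.2607]
orientation: [-2.475, -1.934, 0.003]
contact_force: [0.1, 0.1, 0.3]
grip_width: 0.0514
gripper_force: 0.0
```

```bash
cat > crank.py <<'E'
from h import *
grab('wrist'); p,W=cloud('wrist')
D=np.hypot(W[...,0]-.5627,W[...,1]-.0405)
q=W[(D<.022)&(W[...,2]>.175)&(W[...,2]<.186)]; b=cv2.minAreaRect(q[:,:2].astype(np.float32)); print('hub',len(q),q.mean(0),b)
P=p.astype(int)
q=W[(D<.1)&(D>.05)&(W[...,2]>.188)&(W[...,2]<.2)&(P[...,0]>P[...,2]+30)]; k=cv2.minEnclosingCircle(q[:,:2].astype(np.float32)); print('knob',len(q),k,np.median(q[:,2]))
v=np.array(k[0])-[.5627,.0405]; a=np.degrees(np.arctan2(v[1],v[0])); print('r',np.hypot(*v),'ang',a)
to(*k[0],.18,a-90)
E
python3 crank.py
```

```text
hub 1969 [0.5638 0.0421 0.1807] ((0.5637062788009644, 0.04125187546014786), (0.028086761012673378, 0.027938179671764374), 75.87648010253906)
knob 1530 ((0.5817262530326843, 0.11391548067331314), 0.01190168410539627) 0.19461553283988392
r 0.07584082744114376 ang 75.47094927777789
t 24.825 tcp [0.5617 0.0406 0.2606] ydir -13.99409797571802 q [-0.6419  0.3076  0.5726  1.8383 -0.1896  1.0524 -0.24  ] 
 shift [0.0761 0.0018 0.0805] yaw 0.5349527465040893 w 0.05122996978425393 F [-0.9204 -0.1845  0.2967]
```

The crank is seated: hub top 0.1807 (0.180 expected) and arm at 76°. Now for the knob.

Emit:
arm_command(plan="0.03 0.001 0 0; 0.03 0.0005 0 0; 0.0155 0 0 0; 0 0 0.02 0; 0 0 0.03 0; 0 0 0.02 0; 0 0 0.012 0; 0 0 0 0; 0 0 0 0")

```text
clock: 25.95
tcp_pos: [0.5828, 0.1133, 0.1806]
orientation: [2.476, 1.933, 0.002]
contact_force: [0.8, -0.4, -0.3]
grip_width: 0.051
gripper_force: 0.0
```

Run:
```python
from h import *
to(.5813,.1138,.178,-14)
```

```text
t 25.95 tcp [0.5828 0.1133 0.1806] ydir -14.01959126510805 q [-0.6822  0.449   0.5079  1.8462 -0.27    0.9136 -0.2949] 
 shift [ 0.0002 -0.0015  0.0026] yaw -0.01959126510804765 w 0.05098441372339954 F [ 0.7904 -0.3808 -0.3082]
```

Emit:
arm_command(plan="0 -0.0015 0.0025 0; 0 0 0 0; 0 0 0 0; 0 0 0 0; 0 0 0 0; 0 0 0 0", hand=1, grip_force=40)

```text
clock: 26.7
tcp_pos: [0.5809, 0.1139, 0.1775]
orientation: [-2.476, -1.934, -0.001]
contact_force: [-0.3, 1.4, 1.4]
grip_width: 0.0225
gripper_force: 39.2
```

Emit:
arm_command(plan="-0.0012 0.013 0 0; -0.0034 0.0126 0 0; -0.0055 0.0119 0 0; -0.0075 0.0107 0 0; -0.0092 0.0092 0 0; -0.0107 0.0075 0 0; -0.0119 0.0055 0 0; -0.0126 0.0034 0 0; -0.013 0.0012 0 0; 0 0 0 0; 0 0 0 0")

```text
clock: 28.08
tcp_pos: [0.6351, 0.0223, 0.1773]
orientation: [-2.476, -1.934, 0.0]
contact_force: [-5.1, 1.3, 2.4]
grip_width: 0.0227
gripper_force: 39.6
```

```bash
cat > circ.py <<'E'
from h import *
o=r.get_obs(); v=o['tcp_pos'][:2]-[.5628,.0408]
print(o['clock'],o['tcp_pos'],'r',np.hypot(*v),'phi cw',(76-np.degrees(np.arctan2(v[1],v[0])))%360,o['contact_force'],o['grip_width'])
a=np.radians(76); m=np.array([[np.cos(a),np.sin(a)],[np.sin(a),-np.cos(a)]])
print('tool-frame offset from centre',m@v, o['orientation'])
E
python3 circ.py
```

```text
28.075 [0.6351 0.0223 0.1773] r 0.07458687857784643 phi cw 90.3355065406147 [-5.1096  1.2802  2.411 ] 0.02271854239265744
tool-frame offset from centre [-0.0004  0.0746] [-2.4757 -1.9336  0.0002]
```

Excellent tracking and low force, so I'll continue: 90° to 270°.

Emit:
arm_command(plan="-0.013 -0.0012 0 0; -0.0126 -0.0034 0 0; -0.0119 -0.0055 0 0; -0.0107 -0.0075 0 0; -0.0092 -0.0092 0 0; -0.0075 -0.0107 0 0; -0.0055 -0.0119 0 0; -0.0034 -0.0126 0 0; -0.0012 -0.013 0 0; 0.0012 -0.013 0 0; 0.0034 -0.0126 0 0; 0.0055 -0.0119 0 0; 0.0075 -0.0107 0 0; 0.0092 -0.0092 0 0; 0.0107 -0.0075 0 0; 0.0119 -0.0055 0 0; 0.0126 -0.0034 0 0; 0.013 -0.0012 0 0; 0 0 0 0; 0 0 0 0")

```text
clock: 30.58
tcp_pos: [0.4893, 0.0598, 0.1772]
orientation: [-2.474, -1.934, 0.001]
contact_force: [-2.9, 1.1, 6.0]
grip_width: 0.0225
gripper_force: 39.9
```

```bash
python3 circ.py
```

```text
30.575 [0.4893 0.0598 0.1772] r 0.07589195572999377 phi cw 270.47980955324766 [-2.9433  1.0598  5.9598] 0.022455832145736033
tool-frame offset from centre [ 0.0006 -0.0759] [-2.474  -1.9342  0.0008]
```

270° to 450°.

Emit:
arm_command(plan="0.013 0.0012 0 0; 0.0126 0.0034 0 0; 0.0119 0.0055 0 0; 0.0107 0.0075 0 0; 0.0092 0.0092 0 0; 0.0075 0.0107 0 0; 0.0055 0.0119 0 0; 0.0034 0.0126 0 0; 0.0012 0.013 0 0; -0.0012 0.013 0 0; -0.0034 0.0126 0 0; -0.0055 0.0119 0 0; -0.0075 0.0107 0 0; -0.0092 0.0092 0 0; -0.0107 0.0075 0 0; -0.0119 0.0055 0 0; -0.0126 0.0034 0 0; -0.013 0.0012 0 0; 0 0 0 0; 0 0 0 0")

```text
clock: 33.08
tcp_pos: [0.6351, 0.0227, 0.1774]
orientation: [-2.475, -1.933, -0.0]
contact_force: [-4.7, 0.6, 2.8]
grip_width: 0.0227
gripper_force: 39.7
```

```bash
python3 circ.py
```

```text
33.075 [0.6351 0.0227 0.1774] r 0.07457202523859766 phi cw 90.08295562455963 [-4.7329  0.609   2.8094] 0.022686349402914648
tool-frame offset from centre [-0.0001  0.0746] [-2.4752 -1.9334 -0.0003]
```

Emit:
arm_command(plan="-0.013 -0.0012 0 0; -0.0126 -0.0034 0 0; -0.0119 -0.0055 0 0; -0.0107 -0.0075 0 0; -0.0092 -0.0092 0 0; -0.0075 -0.0107 0 0; -0.0055 -0.0119 0 0; -0.0034 -0.0126 0 0; -0.0012 -0.013 0 0; 0.0012 -0.013 0 0; 0.0034 -0.0126 0 0; 0.0055 -0.0119 0 0; 0.0075 -0.0107 0 0; 0.0092 -0.0092 0 0; 0.0107 -0.0075 0 0; 0.0119 -0.0055 0 0; 0.0126 -0.0034 0 0; 0.013 -0.0012 0 0; 0 0 0 0; 0 0 0 0")

```text
clock: 35.58
tcp_pos: [0.4893, 0.0597, 0.1772]
orientation: [-2.474, -1.934, 0.001]
contact_force: [-2.5, 1.8, 6.7]
grip_width: 0.0224
gripper_force: 40.1
```

Emit:
arm_command(plan="0.013 0.0012 0 0; 0.0126 0.0034 0 0; 0.0119 0.0055 0 0; 0.0107 0.0075 0 0; 0.0092 0.0092 0 0; 0.0075 0.0107 0 0; 0.0055 0.0119 0 0; 0.0034 0.0126 0 0; 0.0012 0.013 0 0; -0.0012 0.013 0 0; 0 0 0 0; 0 0 0 0; 0 0 0 0")

```text
clock: 37.2
tcp_pos: [0.5928, 0.1093, 0.1773]
orientation: [2.476, 1.934, -0.0]
contact_force: [-0.5, -1.8, 0.8]
grip_width: 0.0229
gripper_force: 39.4
```

```bash
python3 circ.py
```

```text
37.2 [0.5928 0.1093 0.1773] r 0.07475382124750563 phi cw 9.661314099588111 [-0.5283 -1.7651  0.8231] 0.022892143480749933
tool-frame offset from centre [0.0737 0.0125] [ 2.4756  1.934  -0.0001]
```

Emit:
arm_command(plan="0 0 0 0; 0 0 0 0; 0 0 0 0; 0 0 0 0", hand=-0.2)

```text
clock: 37.7
tcp_pos: [0.5931, 0.1096, 0.1773]
orientation: [-2.475, -1.934, -0.0]
contact_force: [0.1, -0.9, -0.2]
grip_width: 0.0513
gripper_force: 0.0
```

Emit:
arm_command(plan="0 0 -0.01 0; 0 0 -0.02 0; 0 0 -0.03 0; 0 0 -0.03 0; -0.03 0 -0.01 0; -0.03 0 0 0; 0 0 0 0; 0 0 0 0")

```text
clock: 38.7
tcp_pos: [0.5783, 0.051, 0.2773]
orientation: [-2.476, -1.933, -0.0]
contact_force: [-0.0, -0.0, -0.1]
grip_width: 0.051
gripper_force: 0.0
```

```bash
python3 crank.py
python3 - <<'E'
from h import *
grab('top'); p,W=cloud('top'); save('t2.png',p)
E
```

```text
hub 1650 [0.5634 0.042  0.1808] ((0.5629346370697021, 0.04106302559375763), (0.02845444530248642, 0.028096545487642288), 66.06605529785156)
knob 1203 ((0.5937405824661255, 0.10930826514959335), 0.011799131520092487) 0.1941774139247252
r 0.07548572787443386 ang 65.71905200603497
t 38.75 tcp [0.5784 0.0516 0.2771] ydir -13.975169952946139 q [-0.6117  0.3162  0.5259  1.7781 -0.177   1.0946 -0.2697] 
 shift [0.0597 0.001  0.0971] yaw 10.305778041018897 w 0.051151165463851615 F [0.0608 0.3145 0.1517]
```

View pics/t2.png

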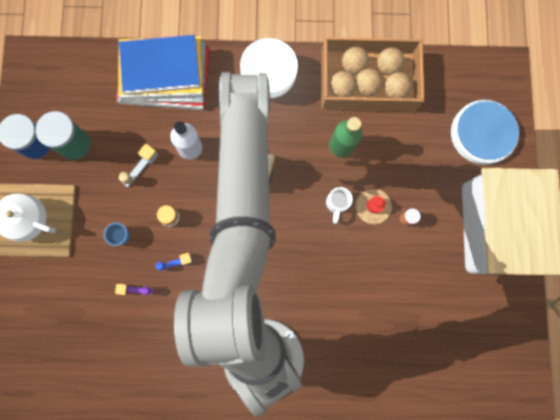

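The top view shows the cap on the coaster (376,205), with carafe, flask, mug, pepper pot, jar and cup where they were. The crank is home (hub top 0.181), 10° past two turns, and released.

```bash
python3 -c "
from h import *
print(ticket.hand_in())"
```

```text
the job is handed in; nothing more can be done
None
```

The job is handed in, with no verdict returned: the cap stands on the coaster, and the crank is home on the spindle, wound clockwise about 730° and released, with every bystander where it was in the last top view.

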